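Hold the spice cupboard's self-closing door open

ROBOT

A 6-joint arm with a two-finger parallel gripper is mounted at the origin on a cart in front of the work surface, level with it; the furniture and walls round the work are solid. World frame = base frame: x ahead of the robot, y to its left, z up, the work surface at z = 0. Lengths are in m, angles in rad, forces in N, time in s.
With the tool pointing down it reaches from about 0.325 to 0.85 m from the base axis. Payload 4.4 kg.
Tool frame: the origin (TCP) lies midway between the tips of the shut fingers; the grasp point (between the pads) lies 19 mm behind it; z points along the fingers, y is the line along which they close (so a half turn about z gives the same grasp; the last joint's range is limited). The gripper opens to 94 mm and grips with 3 to 60 N. Pads are 16 mm wide; open, the fingers measure 119 mm over their backs; the gripper's body (75 mm by 177 mm) begins 78 mm behind the grasp point.
Start: joints at [-1.252, 0.207, 1.542, -0, 1.393, -0.15], TCP at [0.26, -0.513, 0.205] pointing down, gripper open.
Joint ranges: [-2.73, 2.73], [-0.86, 2.22], [0.23, 2.46], [-1.11, 4.25], [0.08, 2.63], [-2.82, 2.82]. Speed limits (rad/s): [2.79, 2.79, 3.14, 3.14, 3.14, 3.14].

INTERFACE

Orientations are given as a rotation vector (axis times angle).
In Python, from cell import arm, cams, workorder gives the robot as it stands.
- The arm moves only by the tool apply_moves, never from a script. Its argument "moves" is a list of rows, each an object with "hand": the opening, from 0 (shut) to 1 (fully open); "xyz": the shift along the world's x, y, z in cm, a list of three; "delta_rot": the turn, a rotation vector about the world's x, y, z in rad, a list of three. In form: [{"hand": hand, "xyz": [tx, ty, tz], "delta_rot": [ax, ay, az]}, ...]. A call has 1 to 8 rows; each row is the pose to reach, as a shift and turn from the pose commanded when the call began; what a row does not reach only later rows make up. A row lasts 1/12 s, in which the tool goes at most 41.7 mm and 7.16 degrees, less where a joint would pass 70% of its speed; a pose out of reach is approached as far as the arm can. A call with a gripper value outside its range is refused whole. The fingers move at their own pace and stop on an object; "squeeze" is the grip in N (left out, the last holds). Time passes only in rows, so rows that repeat a pose let the fingers close. It gives the time, the measured TCP pose, the force, the opening and the grip force at its end, in the units of the state.
- arm.get_obs(): the state, without advancing time (a new reading comes with each control period).
- cams.snapshot(name): name is "scene" or "top"; returns the picture (400x640x3 uint8, red, green, blue); there is no depth.
- cams.calibration(name): a dict with "mtx" (3x3 intrinsics, pixels), "eye" and "attitude" of the camera in the world. Camera axes: x right, y down, z forward; pixel columns grow to the right and rows downward; lengths in m; the calibration is good to about 2 mm. A picture is of the moment at which its call begins. calibration takes no time and is no camera call.
- workorder.finish_job(): hands the job in; it is judged then, once.
The state is a dict: "time": time; "joints": joint angles; "joint_velocities": joint speeds; "joint_torque": joint torques, N m; "tcp_pos": TCP position; "orientation": TCP orientation; "contact_force": force on the tool from outside, world axes, zero at the start; "wrist_torque": the same for the moment, N m; "opening": finger opening in m; "gripper_force": force on a finger pad.
Only numpy, scipy, OpenCV 4.12 (cv2) and the standard library are available. Lean on these libraries where they do the work, as an engineer would, in place of code of your own. Each camera call takes 0.05 s, during which the arm holds its last target. There are 200 camera calls.

TASK

Take the glazed door of the small spice cupboard by its bar handle, swing it open and hold it still at 60 degrees from shut, so that the cook can reach the jars inside. The door springs shut when it is let go, so finish while still holding the handle: do not release it. Leave the honey jar, pepper mill and salt shaker around it where they stand.

Things in the scene. Friction and masses are not known exactly. Their poses are not given: they have to be found in the camera images.
- cupboard: small open-fronted cupboard of light wood, fixed to the worktop, 110 mm deep (x), 200 mm wide (y), 155 mm high, three spice jars inside; origin at the centre of its underside, its front and door face its own -x axis, z up
- door (a joint): opening angle, rad: 0 shut, 1.047 = 60 degrees, stop at 1.9. Glazed door in a wooden frame, 151 mm high, 200 wide, 16 thick; vertical hinge at the cupboard's -y edge (right, seen from its front). Seen from above it opens counter-clockwise, its free edge coming out towards the cupboard's -x. A hinge spring shuts it: about 1 N at the handle to start, 3 N at 60 degrees
- door_hinge (a point): point on the vertical hinge axis, 130 mm above the worktop (cupboard frame: x -56, y -100, z 130 mm); does not move as the door opens
- handle_grip (a point): on the door's handle, a vertical dark steel bar (door_c5), 12 mm diameter, ends 20 and 146 mm above the worktop, axis 45 mm before the door's face (39 mm free behind), two 9 mm stems 42 and 102 mm up. Point on the bar's axis 16 mm below its top, 130 mm up: grip here from above, one finger before, one behind the bar. From the hinge axis 178 mm along the door, 61 mm out; moves with the door
- honey_jar: glass honey jar with dark lid, 64 mm diameter, 99 mm high, beside the hinge side of the cupboard; origin at the centre of its underside
- pepper_mill: wooden pepper mill, 58 mm diameter, 170 mm high; origin at the centre of its underside
- salt_shaker: glass salt shaker with grey top, 44 mm diameter, 90 mm high; origin at the centre of its underside

How it is judged:
By the outcome, as a careful person would: the job done as asked, in the order asked, and still so for the second after the job is handed in, while the arm keeps its last pose, push and grip.
It also fails if it takes over 38 s, if anything falls off the work surface, if the arm or the gripper's body presses on something with over 40 N, if the wrist force passes 120 N, or if a joint passes its speed limit or range.

## Working session

There is one attempt and no reset: what is moved stays moved. The work goes in short steps, Python scripts to look and compute and a tool call to move; the robot and the scene stay as the last step left them, time stands still between calls to the robot, and variables do not carry over. Pictures are saved under pics/ and viewed, at most 10 in all, crops included, and the job is handed in when it is done.

Besides the shell and the picture viewer there is one more tool, called after ">>>" as name([rows], argument=value, ...), one row to a line, values as JSON. apply_moves: Moves the arm, as the interface text tells. Its arguments: {"type":"object","properties":{"moves":{"type":"array"},"squeeze":{"type":"number"}},"required":["moves"]}

```bash
mkdir -p pics
python3 - <<'E'
from cell import arm,cams
import cv2,json
for n in("scene","top"):
    im=cams.snapshot(n); cv2.imwrite(f"pics/{n}0.png",im[:,:,::-1]); print(n,cams.calibration(n))
o=arm.get_obs(); print(o)
E
```

```text
scene {'mtx': array([[460.23870689,   0.        , 316.54267987],
       [  0.        , 460.23870689, 196.2230854 ],
       [  0.        ,   0.        ,   1.        ]]), 'eye': array([-0.09001513, -0.98760341,  0.68333173]), 'attitude': array([-2.01828689,  0.80508221, -0.43996701])}
top {'mtx': array([[442.47964952,   0.        , 328.11817433],
       [  0.        , 442.47964952, 200.42302462],
       [  0.        ,   0.        ,   1.        ]]), 'eye': array([ 0.26991707, -0.2107984 ,  1.11814325]), 'attitude': array([-1.78821856,  2.34498458, -0.35164945])}
{'time': 0.1, 'joints': array([-1.25250474e+00,  2.07350096e-01,  1.54275639e+00,  3.05777276e-05,
        1.39349775e+00, -1.50506736e-01]), 'joint_velocities': array([ 0.00034842, -0.00206084, -0.00262319, -0.00029499, -0.0004028 ,
        0.00036102]), 'joint_torque': array([ 5.21304828e-04, -3.71863818e+01, -2.82292217e+01,  7.00579723e-02,
        3.11450148e-02, -5.48867627e-05]), 'tcp_pos': array([ 0.25956652, -0.5122909 ,  0.20442417]), 'orientation': array([-3.05373269e+00, -7.29187540e-01,  2.17529048e-04]), 'contact_force': array([0.71945597, 0.00845743, 0.01183318]), 'wrist_torque': array([ 0.03866487,  0.03434713, -0.02362377]), 'gripper_force': 0.0, 'opening': 0.0942547088139666}
```

View pics/scene0.png

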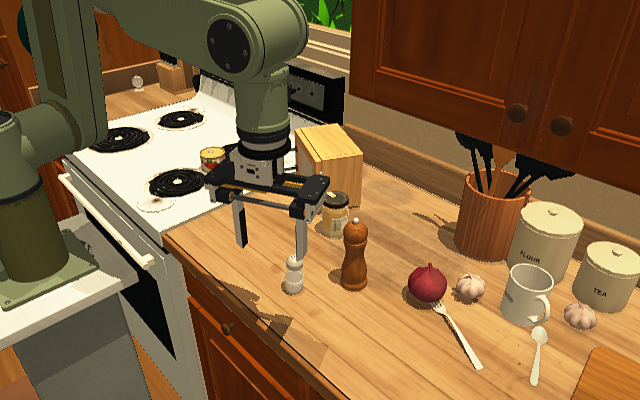

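View pics/top0.png

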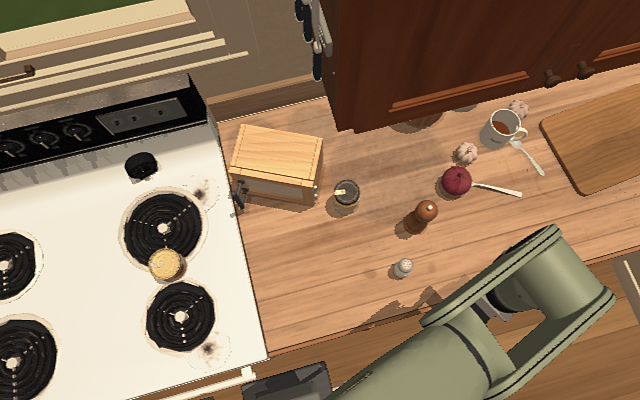

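The cupboard is at about (275,160) in the top view, with its door facing down-image. The handle is near (238,195), the honey jar at (346,193), the mill at (425,212) and the shaker at (403,267). In the scene view the gripper hides most of the cupboard front.

```bash
cat > h.py <<'E'
import numpy as np,cv2
from scipy.spatial.transform import Rotation as R
from cell import arm,cams
def ray(n,u,v):
    c=cams.calibration(n); d=R.from_rotvec(c['attitude']).apply(np.linalg.inv(c['mtx'])@[u,v,1]); return np.array(c['eye']),d
def plane(n,u,v,z):
    e,d=ray(n,u,v); return e+d*(z-e[2])/d[2]
def proj(n,p):
    c=cams.calibration(n); q=c['mtx']@R.from_rotvec(c['attitude']).inv().apply(np.array(p)-c['eye']); return q[:2]/q[2]
def tri(a,b):
    (e1,d1),(e2,d2)=ray("scene",*a),ray("top",*b)
    s=np.linalg.lstsq(np.c_[d1,-d2],e2-e1,rcond=None)[0]; p,q=e1+d1*s[0],e2+d2*s[1]; return (p+q)/2,np.linalg.norm(p-q)
E
python3 - <<'E'
from h import *
t=cv2.imread("pics/top0.png")[110:220,220:370]; s=cv2.imread("pics/scene0.png")[115:245,280:380]
cv2.imwrite("pics/tc.png",cv2.resize(t,None,fx=5,fy=5,interpolation=cv2.INTER_CUBIC))
cv2.imwrite("pics/sc.png",cv2.resize(s,None,fx=4.5,fy=4.5,interpolation=cv2.INTER_CUBIC))
for p in[(238,126),(322,136),(317,180),(231,173)]:print(p,plane("top",*p,.155).round(3))
for p in[(404,265),(428,206),(347,190)]:print(p,plane("top",*p,.09).round(3),plane("top",*p,.17).round(3))
E
```

```text
(238, 126) [ 0.784 -0.136  0.155]
(322, 136) [ 0.706 -0.322  0.155]
(317, 180) [ 0.602 -0.282  0.155]
(231, 173) [ 0.671 -0.095  0.155]
(404, 265) [ 0.369 -0.428  0.09 ] [ 0.361 -0.411  0.17 ]
(428, 206) [ 0.489 -0.529  0.09 ] [ 0.472 -0.504  0.17 ]
(347, 190) [ 0.58  -0.351  0.09 ] [ 0.556 -0.34   0.17 ]
```

View pics/tc.png

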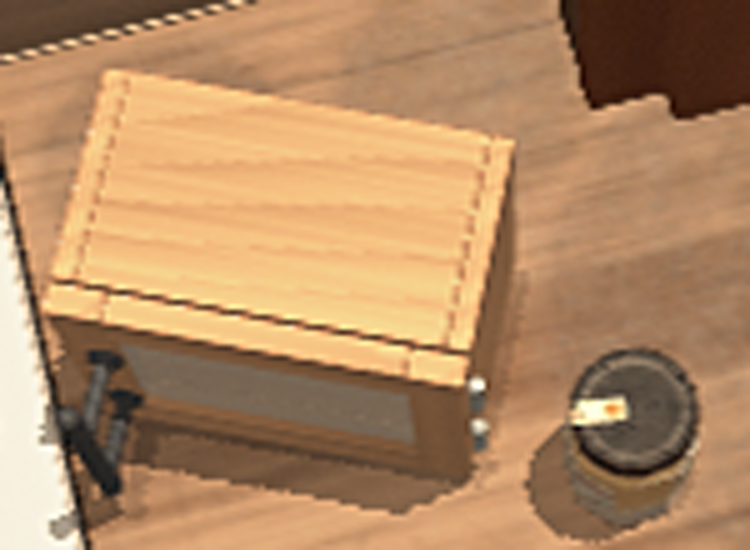

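View pics/sc.png

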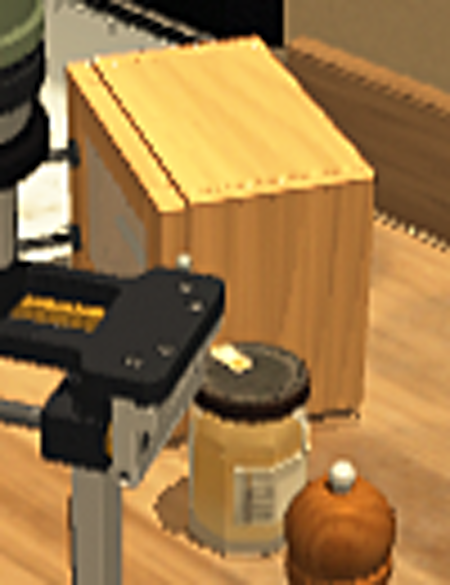

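The top crop shows the cupboard-top corners and the handle bar, with its upper end at (233.6,193) and its lower end at (243,208) in full-image pixels. The scene crop gives the same cupboard corners, but the gripper hides the bar.

Run:
```python
from h import *
T=lambda a:((a[0]+.5)/5-.5+220,(a[1]+.5)/5-.5+110)
S=lambda a:((a[0]+.5)/4.5-.5+280,(a[1]+.5)/4.5-.5+115)
tt=[(105,70),(515,141),(468,352),(52,280),(466,385),(45,315)]
ss=[(258,37),(373,178),(187,205),(92,60),(162,213),(68,67)]
P=[]
for a,b in zip(ss,tt):
    p,e=tri(S(a),T(b)); q=plane("top",*T(b),.155); P.append(q); print(p.round(4),round(e,4),q.round(4))
P=np.array(P)
loc=np.array([[55,100],[55,-100],[-55,-100],[-55,100]])/1000
# rigid 2D fit (first four: cupboard top)
A=P[:4,:2]; c=A.mean(0); H=(A-c).T@loc; yaw=np.arctan2(H[1,0]-H[0,1],H[0,0]+H[1,1])
Rm=np.array([[np.cos(yaw),-np.sin(yaw)],[np.sin(yaw),np.cos(yaw)]])
print("c",c,"yaw",np.degrees(yaw),"res",((A-c)-loc@Rm.T).round(4).tolist())
hinge=c+Rm@[-.056,-.1]
for deg in range(0,61,10):
    th=np.radians(deg); a=np.array([[np.cos(th),-np.sin(th)],[np.sin(th),np.cos(th)]])
    g=hinge+Rm@a@[-.061,.178]; print(deg,g.round(4),"r",round(np.linalg.norm(g),3))
print("hinge",hinge,"bar top seen",plane("top",*T((70,413)),.146),"bottom",plane("top",*T((115,488)),.02))
for n,(u,v),z in(("jar",T((637,405)),.099),("mill",(428,205),.17),("salt",(404.5,265),.09)):print(n,plane("top",u,v,z).round(3))
rt=R.from_rotvec(arm.get_obs()['orientation']); print(rt.as_matrix().round(3))
print("yaw door normal(-x) dir",-Rm[:,0])
```

```text
[ 0.7907 -0.1427  0.1516] 0.0006 [ 0.7886 -0.1428  0.155 ]
[ 0.7013 -0.3221  0.1514] 0.0032 [ 0.7012 -0.3226  0.155 ]
[ 0.6045 -0.2733  0.1511] 0.003 [ 0.6045 -0.2739  0.155 ]
[ 0.6914 -0.0961  0.1513] 0.0003 [ 0.6897 -0.0964  0.155 ]
[ 0.5899 -0.2686  0.1496] 0.0024 [ 0.5892 -0.2689  0.155 ]
[ 0.6768 -0.0893  0.1488] 0.0014 [ 0.6735 -0.0898  0.155 ]
c [ 0.69595524 -0.20894922] yaw -25.817374720107114 res [[-0.0005, 0.0001], [-0.0007, 0.0003], [0.0016, 0.0011], [-0.0003, -0.0014]]
0 [ 0.6246 -0.0878] r 0.631
10 [ 0.5918 -0.0867] r 0.598
20 [ 0.5594 -0.0913] r 0.567
30 [ 0.5282 -0.1015] r 0.538
40 [ 0.4992 -0.117 ] r 0.513
50 [ 0.4734 -0.1372] r 0.493
60 [ 0.4515 -0.1616] r 0.48
hinge [ 0.60199437 -0.27457967] bar top seen [ 0.62708042 -0.08997586  0.146     ] bottom [ 0.62747632 -0.08828374  0.02      ]
jar [ 0.576 -0.35   0.099]
mill [ 0.475 -0.505  0.17 ]
salt [ 0.369 -0.429  0.09 ]
[[ 0.892  0.452 -0.001]
 [ 0.452 -0.892  0.002]
 [ 0.    -0.002 -1.   ]]
yaw door normal(-x) dir [-0.90018675  0.4355041 ]
```

>>> apply_moves([
  {"hand": 0.42,"xyz": [0,0,3],"delta_rot": [0,0,0]},
  {"hand": 0.42,"xyz": [0,0,6],"delta_rot": [0,0,0.1]},
  {"hand": 0.42,"xyz": [2.5,3,7],"delta_rot": [0,0,0.2]},
  {"hand": 0.42,"xyz": [5,6,7],"delta_rot": [0,0,0.3]},
  {"hand": 0.42,"xyz": [7.5,9,7],"delta_rot": [0,0,0.4]},
  {"hand": 0.42,"xyz": [10,12,7],"delta_rot": [0,0,0.5]},
  {"hand": 0.42,"xyz": [12.5,15,7],"delta_rot": [0,0,0.6]},
  {"hand": 0.42,"xyz": [15,18,7],"delta_rot": [0,0,0.65]},
])

```text
time: 0.77
tcp_pos: [0.4104, -0.3312, 0.275]
orientation: [-2.659, -1.672, 0.0]
contact_force: [0.8, 0.7, -0.1]
opening: 0.0443
gripper_force: 0.0
```

>>> apply_moves([
  {"hand": 0.42,"xyz": [2,3,0],"delta_rot": [0,0,0]},
  {"hand": 0.42,"xyz": [4,6,0],"delta_rot": [0,0,0]},
  {"hand": 0.42,"xyz": [6,9,0],"delta_rot": [0,0,0]},
  {"hand": 0.42,"xyz": [8,12,0],"delta_rot": [0,0,0]},
  {"hand": 0.42,"xyz": [10,15,0],"delta_rot": [0,0,0]},
  {"hand": 0.42,"xyz": [11,18,0],"delta_rot": [0,0,0]},
  {"hand": 0.42,"xyz": [12,20,0],"delta_rot": [0,0,0]},
  {"hand": 0.42,"xyz": [12,20,0],"delta_rot": [0,0,0]},
])

```text
time: 1.43
tcp_pos: [0.5307, -0.1289, 0.2748]
orientation: [-2.657, -1.673, -0.001]
contact_force: [0.2, -0.0, -0.6]
opening: 0.0396
gripper_force: 0.0
```

Run:
```python
from h import *
o=arm.get_obs(); print(o['time'],o['tcp_pos'],R.from_rotvec(o['orientation']).as_matrix().round(3),o['opening'],o['contact_force'])
for n,b in(("scene",(230,60,380,245)),("top",(190,110,340,260))):
    im=cams.snapshot(n)[:,:,::-1]; cv2.imwrite(f"pics/{n}1.png",im)
    x0,y0,x1,y1=b; cv2.imwrite(f"pics/{n}1c.png",cv2.resize(im[y0:y1,x0:x1],None,fx=3,fy=3,interpolation=cv2.INTER_CUBIC))
for z in(.146,.13,.02):print(z,proj("scene",(.6265,-.089,z)),proj("top",(.6265,-.089,z)))
```

```text
1.4333 [ 0.53072793 -0.12890036  0.27478067] [[ 0.432  0.902 -0.   ]
 [ 0.902 -0.432  0.002]
 [ 0.002 -0.001 -1.   ]] 0.039623913787984896 [ 0.21170153 -0.04693744 -0.576207  ]
0.146 [280.52503161 135.78699899] [233.23613613 192.5377019 ]
0.13 [280.77375466 141.11142497] [234.59561363 194.62844606]
0.02 [282.39587082 175.83614258] [242.95287467 207.48110073]
```

View pics/scene1c.png

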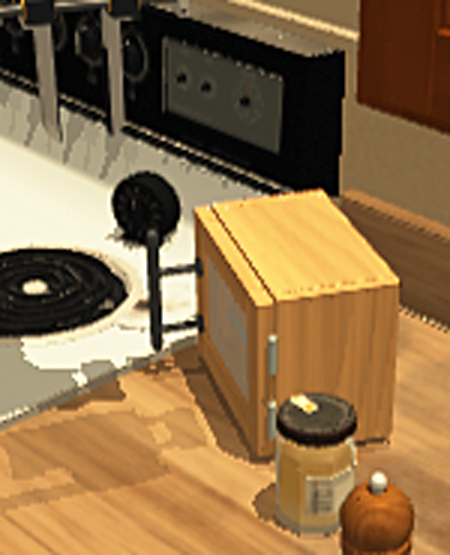

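View pics/top1c.png

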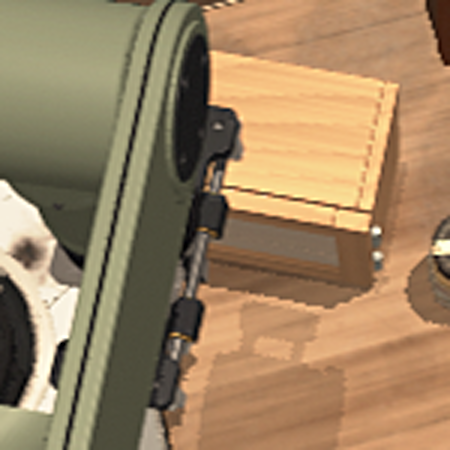

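The scene crop shows the bar clear of the gripper: its top is at full-image (280.7,137) and its bottom at (282.3,175.7). Both match the projected estimate within about 1.5 px, so the bar position and height are confirmed.

>>> apply_moves([
  {"hand": 0.42,"xyz": [3,1.3,0],"delta_rot": [0,0,0]},
  {"hand": 0.42,"xyz": [6,2.6,0],"delta_rot": [0,0,0]},
  {"hand": 0.42,"xyz": [9,3.8,-2],"delta_rot": [0,0,0]},
  {"hand": 0.42,"xyz": [9.6,4,-5],"delta_rot": [0,0,0]},
  {"hand": 0.42,"xyz": [9.6,4,-8],"delta_rot": [0,0,0]},
  {"hand": 0.42,"xyz": [9.6,4,-10],"delta_rot": [0,0,0]},
  {"hand": 0.42,"xyz": [9.6,4,-10],"delta_rot": [0,0,0]},
])

```text
time: 2.12
tcp_pos: [0.6213, -0.0936, 0.1686]
orientation: [-2.657, -1.66, 0.014]
contact_force: [-1.6, -0.0, -0.2]
opening: 0.0397
gripper_force: 0.0
```

Run:
```python
from h import *
o=arm.get_obs(); print(o['time'],o['tcp_pos'],o['opening'],o['contact_force'])
im=cams.snapshot("scene")[:,:,::-1]; cv2.imwrite("pics/s2c.png",cv2.resize(im[60:200,220:360],None,fx=4,fy=4,interpolation=cv2.INTER_CUBIC))
```

```text
2.1167 [ 0.62128604 -0.09358282  0.16862227] 0.03971262366891447 [-1.59523643 -0.00665748 -0.2371088 ]
```

View pics/s2c.png

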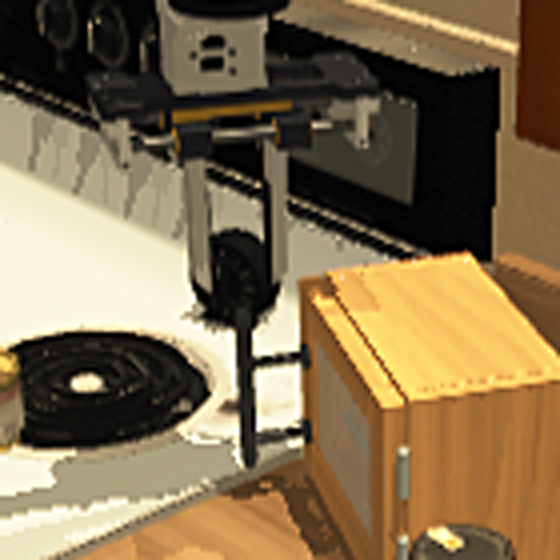

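The scene crop shows the two fingers straddling the bar top at about crop (243,300), with the rear finger clear of the door. I'll let the arm settle before correcting.

>>> apply_moves([
  {"hand": 0.42,"xyz": [0,0,0],"delta_rot": [0,0,0]},
  {"hand": 0.42,"xyz": [0,0,0],"delta_rot": [0,0,0]},
  {"hand": 0.42,"xyz": [0,0,0],"delta_rot": [0,0,0]},
])

```text
time: 2.42
tcp_pos: [0.6272, -0.094, 0.1782]
orientation: [2.66, 1.664, 0.005]
contact_force: [-0.2, -0.5, 0.5]
opening: 0.0392
gripper_force: 0.0
```

>>> apply_moves([
  {"hand": 0.42,"xyz": [0,0.4,-1],"delta_rot": [0,0,0]},
  {"hand": 0.42,"xyz": [0,0.4,-2.5],"delta_rot": [0,0,0]},
  {"hand": 0.42,"xyz": [0,0.4,-4],"delta_rot": [0,0,0]},
  {"hand": 0.42,"xyz": [0,0.4,-5.2],"delta_rot": [0,0,0]},
  {"hand": 0.42,"xyz": [0,0.4,-6],"delta_rot": [0,0,0]},
  {"hand": 0.42,"xyz": [0,0.4,-6.2],"delta_rot": [0,0,0]},
  {"hand": 0.42,"xyz": [0,0.4,-6.2],"delta_rot": [0,0,0]},
  {"hand": 0.42,"xyz": [0,0.4,-6.2],"delta_rot": [0,0,0]},
])

```text
time: 3.08
tcp_pos: [0.6263, -0.0891, 0.114]
orientation: [2.662, 1.667, 0.001]
contact_force: [0.9, 0.2, -0.2]
opening: 0.0396
gripper_force: 0.0
```

>>> apply_moves([
  {"hand": 0.1,"xyz": [0,0,0],"delta_rot": [0,0,0]},
  {"hand": 0,"xyz": [0,0,0],"delta_rot": [0,0,0]},
  {"hand": 0,"xyz": [0,0,0],"delta_rot": [0,0,0]},
  {"hand": 0,"xyz": [0,0,0],"delta_rot": [0,0,0]},
  {"hand": 0,"xyz": [0,0,0],"delta_rot": [0,0,0]},
  {"hand": 0,"xyz": [0,0,0],"delta_rot": [0,0,0]},
], squeeze=30)

```text
time: 3.58
tcp_pos: [0.6263, -0.0893, 0.1139]
orientation: [2.662, 1.666, 0.001]
contact_force: [1.3, 0.6, 0.0]
opening: 0.0115
gripper_force: 30.0
```

Run:
```python
from h import *
o=arm.get_obs(); p=o['tcp_pos']; print(p,o['contact_force'],o['opening'])
h=np.array([.602,-.2746])
for d in(4,8,12,16,20,24,28,32,36,40,44,48,52,56,60):
    q=h+R.from_euler('z',d,degrees=True).as_matrix()[:2,:2]@(p[:2]-h); print(d,round(np.radians(d),3),((q-p[:2])*100).round(2))
print(np.linalg.norm(p[:2]-h), np.hypot(.178,.061))
```

```text
[ 0.62631393 -0.08927385  0.11390607] [1.27130986 0.62870904 0.04752197] 0.011461096631816573
4 0.07 [-1.3   0.12]
8 0.14 [-2.6   0.16]
12 0.209 [-3.91  0.1 ]
16 0.279 [-5.2  -0.05]
20 0.349 [-6.49 -0.29]
24 0.419 [-7.75 -0.61]
28 0.489 [-8.99 -1.03]
32 0.559 [-10.19  -1.53]
36 0.628 [-11.36  -2.11]
40 0.698 [-12.48  -2.77]
44 0.768 [-13.56  -3.51]
48 0.838 [-14.58  -4.32]
52 0.908 [-15.54  -5.21]
56 0.977 [-16.44  -6.15]
60 1.047 [-17.27  -7.16]
0.18691428394763668 0.18816216410320113
```

>>> apply_moves([
  {"hand": 0,"xyz": [-0.65,0.07,0],"delta_rot": [0,0,0.035]},
  {"hand": 0,"xyz": [-1.3,0.12,0],"delta_rot": [0,0,0.07]},
  {"hand": 0,"xyz": [-1.95,0.15,0],"delta_rot": [0,0,0.105]},
  {"hand": 0,"xyz": [-2.6,0.16,0],"delta_rot": [0,0,0.14]},
  {"hand": 0,"xyz": [-3.25,0.14,0],"delta_rot": [0,0,0.175]},
  {"hand": 0,"xyz": [-3.91,0.1,0],"delta_rot": [0,0,0.209]},
  {"hand": 0,"xyz": [-4.55,0.03,0],"delta_rot": [0,0,0.244]},
  {"hand": 0,"xyz": [-5.2,-0.05,0],"delta_rot": [0,0,0.279]},
])

```text
time: 4.25
tcp_pos: [0.5744, -0.0904, 0.1139]
orientation: [2.401, 2.021, 0.001]
contact_force: [1.5, -2.8, -0.9]
opening: 0.0118
gripper_force: 30.0
```

>>> apply_moves([
  {"hand": 0,"xyz": [-0.65,-0.11,0],"delta_rot": [0,0,0.035]},
  {"hand": 0,"xyz": [-1.29,-0.24,0],"delta_rot": [0,0,0.07]},
  {"hand": 0,"xyz": [-1.92,-0.39,0],"delta_rot": [0,0,0.105]},
  {"hand": 0,"xyz": [-2.55,-0.56,0],"delta_rot": [0,0,0.14]},
  {"hand": 0,"xyz": [-3.17,-0.76,0],"delta_rot": [0,0,0.175]},
  {"hand": 0,"xyz": [-3.79,-0.98,0],"delta_rot": [0,0,0.209]},
  {"hand": 0,"xyz": [-4.39,-1.22,0],"delta_rot": [0,0,0.244]},
  {"hand": 0,"xyz": [-4.99,-1.48,0],"delta_rot": [0,0,0.279]},
])

```text
time: 4.92
tcp_pos: [0.5252, -0.1058, 0.1139]
orientation: [2.096, 2.334, 0.001]
contact_force: [3.2, -3.3, -2.2]
opening: 0.0113
gripper_force: 30.0
```

>>> apply_moves([
  {"hand": 0,"xyz": [-0.59,-0.28,0],"delta_rot": [0,0,0.035]},
  {"hand": 0,"xyz": [-1.17,-0.58,0],"delta_rot": [0,0,0.07]},
  {"hand": 0,"xyz": [-1.74,-0.9,0],"delta_rot": [0,0,0.105]},
  {"hand": 0,"xyz": [-2.29,-1.24,0],"delta_rot": [0,0,0.14]},
  {"hand": 0,"xyz": [-2.84,-1.6,0],"delta_rot": [0,0,0.175]},
  {"hand": 0,"xyz": [-3.37,-1.98,0],"delta_rot": [0,0,0.209]},
  {"hand": 0,"xyz": [-3.89,-2.37,0],"delta_rot": [0,0,0.244]},
  {"hand": 0,"xyz": [-4.39,-2.79,0],"delta_rot": [0,0,0.279]},
])

```text
time: 5.58
tcp_pos: [0.4822, -0.1341, 0.1139]
orientation: [1.75, 2.601, 0.001]
contact_force: [6.5, -4.0, -6.3]
opening: 0.0114
gripper_force: 30.0
```

>>> apply_moves([
  {"hand": 0,"xyz": [-0.48,-0.44,0],"delta_rot": [0,0,0.035]},
  {"hand": 0,"xyz": [-0.96,-0.89,0],"delta_rot": [0,0,0.07]},
  {"hand": 0,"xyz": [-1.42,-1.35,0],"delta_rot": [0,0,0.105]},
  {"hand": 0,"xyz": [-1.86,-1.83,0],"delta_rot": [0,0,0.14]},
  {"hand": 0,"xyz": [-2.28,-2.33,0],"delta_rot": [0,0,0.175]},
  {"hand": 0,"xyz": [-2.69,-2.84,0],"delta_rot": [0,0,0.209]},
  {"hand": 0,"xyz": [-2.69,-2.84,0],"delta_rot": [0,0,0.209]},
  {"hand": 0,"xyz": [-2.69,-2.84,0],"delta_rot": [0,0,0.209]},
])

```text
time: 6.25
tcp_pos: [0.4561, -0.1623, 0.1139]
orientation: [1.472, 2.766, 0.001]
contact_force: [8.9, -4.1, -7.4]
opening: 0.0111
gripper_force: 30.0
```

Run:
```python
from h import *
o=arm.get_obs(); p=o['tcp_pos']; print(o['time'],p,o['contact_force'],o['opening'],np.abs(o['joint_velocities']).max())
h=np.array([.602,-.2746]); a=lambda q:np.degrees(np.arctan2(*(np.array(q)[:2]-h)[::-1]))
print("angle tcp",a(p)-a((.6263,-.0893)),"vs nominal",a(p)-(np.degrees(np.arctan2(.178,-.061))-25.82),"r",np.linalg.norm(p[:2]-h), "toolyaw",R.from_rotvec(o['orientation']).as_matrix()[:2,1])
for n in("scene","top"):
    im=cams.snapshot(n)[:,:,::-1]; cv2.imwrite(f"pics/{n}3.png",im)
s=cv2.imread("pics/scene3.png")[90:250,210:370]; t=cv2.imread("pics/top3.png")[110:270,200:360]
cv2.imwrite("pics/f3.png",np.hstack([cv2.resize(x,None,fx=2.5,fy=2.5,interpolation=cv2.INTER_CUBIC) for x in(s,t)]))
# predicted door-front corners at 60deg
Rm=R.from_euler('z',-25.82+60,degrees=True).as_matrix()[:2,:2]
for z in(.153,.002):
  for l in((-.016,0),(-.016,.2)):
    q=np.r_[h+Rm@l,z]; print(l,z,((proj("scene",q)-[210,90])*2.5).round(0),((proj("top",q)-[200,110])*2.5+[400,0]).round(0))
```

```text
6.25 [ 0.4560922  -0.16233601  0.11394452] [ 8.9050918  -4.12001149 -7.42760302] 0.011115892289456296 0.008340037668630356
angle tcp 59.89575437361624 vs nominal 59.328278892097956 r 0.18409858546380556 toolyaw [0.82937324 0.55867668]
(-0.016, 0) 0.153 [275. 182.] [698. 189.]
(-0.016, 0.2) 0.153 [ 79. 162.] [549. 352.]
(-0.016, 0) 0.002 [275. 311.] [699. 235.]
(-0.016, 0.2) 0.002 [ 91. 288.] [570. 379.]
```

View pics/f3.png

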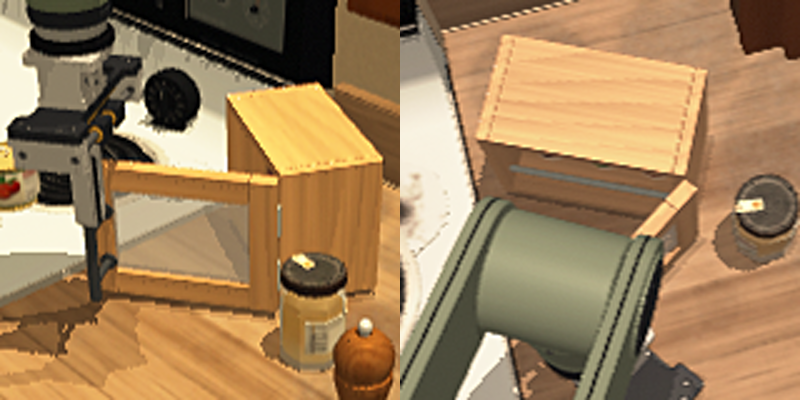

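At about 60° the door stands open with the bar held, and the jar and mill are undisturbed. I'll measure the angle from the door's edges, using finer crops.

Run:
```python
from h import *
s=cv2.imread("pics/scene3.png")[145:220,240:330]; t=cv2.imread("pics/top3.png")[175:225,285:325]
a=cv2.resize(s,(540,450),interpolation=cv2.INTER_CUBIC); b=cv2.resize(t,(240,300),interpolation=cv2.INTER_CUBIC)
c=np.zeros((450,780,3),np.uint8); c[:,:540]=a; c[:300,540:]=b; cv2.imwrite("pics/f3b.png",c)
```

```text
(no output)
```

View pics/f3b.png

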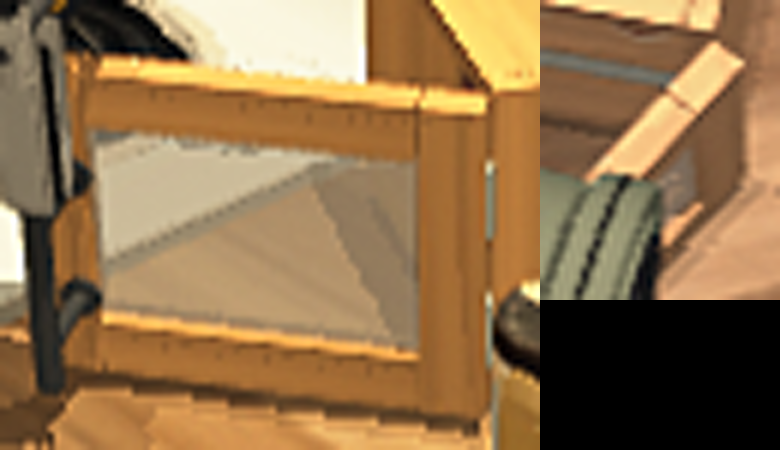

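Run:
```python
from h import *
def ang(n,pts,z):
    P=np.array([plane(n,(u+.5)/6-.5+ox,(v+.5)/6-.5+oy,z)[:2] for u,v in pts for ox,oy in[((240,145) if n=="scene" else (195,175))]])
    d=P[0]-P[-1]; print(n,P.round(4).tolist(),round(np.degrees(np.arctan2(-d[1],-d[0]))-90+25.82,2))
ang("scene",[(485,417),(100,372)],.003); ang("scene",[(485,92),(75,57)],.153); ang("scene",[(485,115),(95,86)],.153)
ang("top",[(712,40),(592,175)],.153); ang("top",[(743,65),(640,178)],.153)
# mask strip fit
for n,(x0,y0,x1,y1) in(("scene",(255,153,320,167)),("top",(292,178,320,206))):
    im=cv2.imread(f"pics/{n}3.png"); g=im[y0:y1,x0:x1].astype(int); m=(g[...,2]>205)&(g[...,2]-g[...,0]>50)
    k,l,st,_=cv2.connectedComponentsWithStats(m.astype(np.uint8)); i=1+st[1:,4].argmax(); v,u=np.nonzero(l==i)
    P=np.array([plane(n,a+x0,b+y0,.153)[:2] for a,b in zip(u,v)],np.float32)
    vx,vy,cx,cy=cv2.fitLine(P,cv2.DIST_HUBER,0,.01,.01).ravel(); d=np.array([vx,vy])*(-1 if vx>0 else 1)
    print(n,len(P),"centre",cx,cy,"angle",np.degrees(np.arctan2(d[1],d[0]))-90+25.82,P.min(0),P.max(0))
# shut-door direction check in first top picture, handle bar now vs image
h=np.array([.602,-.2746]); Rm=R.from_euler('z',34.18,degrees=True).as_matrix()[:2,:2]; g=h+Rm@[-.061,.178]
print(g,[((proj("scene",np.r_[g,z])-[240,145]+.5)*6).round(1) for z in(.13,.02)],[((proj("scene",np.r_[.4561,-.1623,z])-[240,145]+.5)*6).round(1) for z in(.13,.02)])
```

```text
scene [[0.5895, -0.2851], [0.4903, -0.143]] 60.73
scene [[0.5998, -0.2736], [0.4975, -0.134]] 62.04
scene [[0.5863, -0.2876], [0.488, -0.1602]] 63.47
top [[0.6022, -0.2734], [0.5618, -0.2157]] 60.78
top [[0.5892, -0.2822], [0.5559, -0.2329]] 59.86
scene 237 centre 0.546307 -0.2124746 angle 59.258476 [ 0.4951397  -0.28253493] [ 0.59696704 -0.1463601 ]
top 184 centre 0.57811034 -0.25086603 angle 58.08808 [ 0.55832165 -0.28157756] [ 0.6005468  -0.21500045]
[ 0.45153667 -0.16161422] [array([ 29.3, 167.3]), array([ 51.2, 392. ])] [array([ 39.5, 164. ]), array([ 60.9, 388.5])]
```

Run:
```python
from h import *
h=np.array([.602,-.2746]); nom=np.degrees(np.arctan2(.178,-.061))-25.82
def bar(f,cx,x0,y0,x1):  # centre of dark bar in rows, scene
    im=cv2.imread(f).astype(int)
    for v in y0:
        r=im[v,x0:x1].max(1); w=np.clip(110-r,0,None); print(v,r.tolist(),"u",round((w*np.arange(x0,x1)).sum()/w.sum(),2))
bar("pics/scene3.png",0,240,(184,190,196,202,206),254)
for u,v,z in((248,209.5,.02),(245.5,184,.105)):
    p=plane("scene",u,v,z); print(p,np.degrees(np.arctan2(*(p[:2]-h)[::-1]))%360-nom,np.linalg.norm(p[:2]-h))
for d in(58,60,62):
    q=h+R.from_euler('z',d-25.82,degrees=True).as_matrix()[:2,:2]@[-.061,.178]
    print(d,q,[proj("scene",np.r_[q,z]).round(2) for z in(.108,.085,.06,.03,.02)])
```

```text
184 [251, 253, 255, 209, 26, 32, 39, 31, 84, 160, 152, 148, 130, 159] u 245.66
190 [254, 255, 255, 255, 113, 26, 37, 35, 36, 153, 160, 156, 127, 146] u 246.45
196 [115, 117, 120, 125, 112, 30, 36, 49, 45, 59, 79, 84, 78, 54] u 248.32
202 [121, 119, 114, 111, 118, 75, 35, 45, 47, 41, 74, 159, 151, 146] u 247.48
206 [133, 132, 131, 130, 137, 115, 31, 40, 48, 44, 58, 90, 88, 102] u 248.34
[ 0.45235116 -0.1603338   0.02      ] 59.53960032730029 0.1882857935355471
[ 0.44417721 -0.17276103  0.105     ] 64.07047720692279 0.18782760450270414
58 [ 0.45557148 -0.15643195] [array([245.23, 178.83]), array([246.01, 186.79]), array([246.83, 195.25]), array([247.8 , 205.15]), array([248.11, 208.39])]
60 [ 0.45153667 -0.16161422] [array([245.14, 180.18]), array([245.92, 188.17]), array([246.75, 196.65]), array([247.72, 206.58]), array([248.04, 209.83])]
62 [ 0.44768519 -0.16693414] [array([245.15, 181.54]), array([245.93, 189.55]), array([246.77, 198.06]), array([247.74, 208.01]), array([248.06, 211.27])]
```

>>> apply_moves([
  {"hand": 0,"xyz": [0,0,0],"delta_rot": [0,0,0]},
  {"hand": 0,"xyz": [0,0,0],"delta_rot": [0,0,0]},
  {"hand": 0,"xyz": [0,0,0],"delta_rot": [0,0,0]},
  {"hand": 0,"xyz": [0,0,0],"delta_rot": [0,0,0]},
  {"hand": 0,"xyz": [0,0,0],"delta_rot": [0,0,0]},
  {"hand": 0,"xyz": [0,0,0],"delta_rot": [0,0,0]},
])

```text
time: 6.85
tcp_pos: [0.4563, -0.162, 0.1139]
orientation: [1.471, 2.767, 0.001]
contact_force: [7.9, -3.3, -6.7]
opening: 0.0115
gripper_force: 30.0
```

```bash
python3 -c "
from cell import arm,workorder
o=arm.get_obs();print(o['time'],o['tcp_pos'],o['contact_force'],abs(o['joint_velocities']).max(),o['gripper_force'])
print(workorder.finish_job())"
```

```text
6.85 [ 0.45626789 -0.1620336   0.11391591] [ 7.89827769 -3.33375994 -6.72057873] 0.0013676393723766993 29.99563157558441
the job is handed in; nothing more can be done
None
```

The job is handed in at 6.9 s of robot time: the door is held still by its bar handle at about 60° (readings 58–63°), gripped at 30 N, and the arm never went near the honey jar, pepper mill or salt shaker.

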